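# Clamp a bonsai pot in the sliding-jaw pot cramp

## Task

Get the long rectangular bonsai pot clamped for potting up: loosen the black knob of the pot cramp before moving its jaw, slide the jaw open, and stand the pot upright and lengthwise on the cramp's board between the fence and the jaw, about mid-width. Then slide the jaw up until the pot is held snugly between jaw and fence, turn the knob tight again and let go; leave the other pots, the tree and the tools where they are.

Things in the scene. Friction and masses are not known exactly. Their poses are not given: they have to be found in the camera images.
- cramp: Pot cramp, fixed (place and yaw vary): plywood board 290 (x) x 120 (y) mm, top at z = 15 mm; origin at the centre of its underside. The slide runs along its x. At its -x end a wooden fence, 100 mm wide, top at z = 51 mm, inner face at x = -130 mm. At its +x end a low steel bar, x = 133 to 145 mm, top at z = 35 mm
- jaw (a joint): Sliding jaw, in m: the clear gap between fence and jaw faces; 0 = touching, grows as the jaw moves to the cramp's +x, at most 0.165. Free, it slides with about 2 N (plus 8 N per m/s); clamped, it holds about 40 N. Starts clamped at a gap of 0.08 to 0.106, too small for the pot
- jaw_face (a point): Middle of the jaw's face towards the fence, 33 mm above the bench, at cramp x = -130 mm + gap; axes as the cramp's. The jaw is a wooden plate 18 mm thick, 100 mm wide, with an aluminium block 72 mm long, 66 mm wide behind it; their tops 50 mm above the bench
- knob (a joint): Clamp knob on the jaw's block, in rad: 0 = fully loose (stop), grows clockwise seen from above as it is tightened, stop at 1.45. Below 0.6 the jaw is free; the clamp bites from about 0.7 and is tight from 1.1. Starts at 1.15 to 1.35. Turns with about 0.15 N m when loose, up to 0.3 when tight; stays where it is left (past 1.37 it eases back to 1.37)
- knob_grip (a point): On the knob's vertical axis, 73 mm above the bench, 55 mm behind (cramp +x of) the jaw face. The grip is an upright bar 66 mm long, 14 mm thick, 58 to 88 mm above the bench, on a 38 mm hub; the block's top under it is at 50 mm. The point's y lies along the bar. At joint 0 the bar lies across the slide (along the cramp's y), at 1.4 almost along it
- rack: Wooden slatted drying board, fixed, 300 (x) x 234 (y) mm, top at z = 18 mm; origin at the centre of its underside. Pots stand on it
- pot: The task's pot: empty open rectangular bonsai pot of unglazed clay, 120 mm long (its x), 62 mm wide (its y), 48 mm high, walls and floor 7 mm; about 0.32 kg. Origin at the centre of its underside, z up. Both ends are alike. Starts on the drying board
- round_pot: Bystander: round clay pot, 90 mm across, 60 mm high, on the drying board; origin at the centre of its underside
- square_pot: Bystander: square clay pot, 64 x 64 x 75 mm high, on the drying board; origin at the centre of its underside
- bonsai: Bystander: small pine in a round pot 104 mm across, standing between cramp and drying board; crown up to 215 mm high, within 75 mm of its axis; origin at the centre of its underside
- wire_spool: Bystander: black-flanged spool of copper wire 70 mm across, 40 mm high; origin at the centre of its underside
- scissors: Bystander: flat steel bonsai scissors 170 mm long lying along their x, 10 mm high
- bench_brush: Bystander: brush 160 mm long lying along its x
- spray: Bystander: brown glass jar with black cap, 60 mm across, 120 mm high; origin at the centre of its underside
Mind the look-alikes: they are no part of the job. Leave any red look-alike of the pot alone.

How it is judged:
By the outcome, as a careful person would: the job done as asked, in the order asked, and still so for the second after the job is handed in, with the robot touching nothing.
It also fails if it takes over 72 s, if anything falls off the work surface, if the arm or the gripper's body presses on something with over 40 N, if the wrist force passes 120 N, or if a joint passes its speed limit or range.

## Robot

A 6-joint arm with a two-finger parallel gripper is mounted at the origin on the work surface. World frame = base frame: x ahead of the robot, y to its left, z up, the work surface at z = 0. Lengths are in m, angles in degrees, forces in N, time in s.
With the tool pointing down it reaches from about 0.3 to 0.75 m from the base axis. Payload 8.5 kg.
Tool frame: the origin (TCP) lies at the very end of the fingers, on their centre line; the grasp point (between the pads) lies 19 mm behind it (env.tcp_to_grasp is the distance from the TCP to the grasp point, in m); z points along the fingers, y is the line along which they close (so a half turn about z gives the same grasp; the last joint's range is limited). The gripper opens to 85 mm and grips with 20 to 120 N. Pads are 22 mm wide; open, the fingers measure 114 mm over their backs; the gripper's body (76 mm by 85 mm) begins 54 mm behind the grasp point. The pads swing forward as they close: fully open they stand 13 mm farther back than shut.
Start: joints at [-79.085, 21.807, 74.336, -0, 83.858, -12.336], TCP at [0.217, -0.505, 0.231] pointing down, gripper open.
Joint ranges: [-178.18, 178.18], [-50.72, 133.34], [12.68, 142.11], [-81.47, 261.47], [9.98, 163.14], [-165.26, 165.26]. Speed limits (degrees/s): [136.94, 136.94, 180, 180, 180, 180].

## Interface

Orientations are given as a 3x3 rotation matrix whose columns are the frame's x, y, z axes.
In Python, from rig import status, get_image, env gives the robot as it stands.
- The arm moves only by the shell command python3 -m handwheel 'ROWS' [FORCE]. ROWS is text: rows parted by semicolons, each of 7 numbers parted by spaces: the shift along the world's x, y, z in cm, then the turn, a rotation vector about the world's x, y, z in degrees, then the opening, from 0 (shut) to 1 (fully open). In form: dx dy dz wx wy wz gripper; .... A call has 1 to 8 rows; each row is the pose to reach, as a shift and turn from the pose commanded when the call began; what a row does not reach only later rows make up. A row lasts 1/12 s, in which the tool goes at most 41.7 mm and 7.16 degrees, less where a joint would pass 70% of its speed; a pose out of reach is approached as far as the arm can. A call with a gripper value outside its range is refused whole. The fingers move at their own pace and stop on an object; FORCE is the grip in N (left out, the last holds). Time passes only in rows, so rows that repeat a pose let the fingers close. It gives the time, the measured TCP pose, the force, the opening and the grip force at its end, in the units of the state.
- status.observe(): the state, without advancing time (a new reading comes with each control period).
- get_image(name): name is "scene" or "top"; returns a dict with "color" (420x560x3 uint8, red, green, blue), "vertical_fov" (degrees; the focal length in pixels is half the picture's height over the tangent of half this angle, whatever the lens; pixels are square), "cx", "cy" (the principal point, pixels), "k1" (the pictures are not rectified: a ray, as slopes to the right and down, at radius r is drawn at 1 + k1 r^2 times it, then the intrinsics apply), "xyz" and "orientation" of the camera in the world. Camera axes: x right, y down, z forward; pixel columns grow to the right and rows downward; lengths in m; the calibration is good to about 2 mm. A picture is of the moment at which its call begins. There is no depth.
- env.close_job(): hands the job in; it is judged then, once.
The state is a dict: "time_s": time; "q": joint angles; "qvel": joint speeds; "joint_efforts": joint torques, N m; "position": TCP position; "tool_rot": TCP orientation; "ft_force": force on the tool from outside, world axes, zero at the start; "wrist_torque": the same for the moment, N m; "grip_width": finger opening in m; "gripper_force": force on a finger pad.
Only numpy, scipy, OpenCV 4.12 (cv2) and the standard library are available. Lean on these libraries where they do the work, as an engineer would, in place of code of your own. Each camera call takes 0.05 s, during which the arm holds its last target. There are 200 camera calls.

## Working session

There is one attempt and no reset: what is moved stays moved. The work goes in short steps, Python scripts to look and compute and a shell command to move; the robot and the scene stay as the last step left them, time stands still between calls to the robot, and variables do not carry over. Pictures are saved under pics/ and viewed, at most 10 in all, crops included, and the job is handed in when it is done.

```bash
ls; mkdir -p pics
cat > h.py <<'E'
import numpy as np, cv2
from rig import status, get_image, env
def K(im):
    h,w=im["color"].shape[:2]; f=h/2/np.tan(np.radians(im["vertical_fov"])/2)
    return np.array([[f,0,im["cx"]],[0,f,im["cy"]],[0,0,1.]]), np.array([im["k1"],0,0,0,0])
def world(im,px,z):
    k,d=K(im); p=cv2.undistortPoints(np.array(px,float).reshape(-1,1,2),k,d).reshape(-1,2)
    r=np.c_[p,np.ones(len(p))]@np.array(im["orientation"]).T; o=np.array(im["xyz"])
    return o+r*((z-o[2])/r[:,2:])
def pix(im,P):
    k,d=K(im); R=np.array(im["orientation"]).T
    c=(np.array(P,float).reshape(-1,3)-np.array(im["xyz"]))@R.T
    return cv2.projectPoints(c,np.zeros(3),np.zeros(3),k,d)[0].reshape(-1,2)
def save(im,n,crop=None,s=1):
    a=im["color"][:,:,::-1]
    if crop: x0,y0,x1,y1=crop; a=a[y0:y1,x0:x1]
    cv2.imwrite("pics/"+n,cv2.resize(a,None,fx=s,fy=s,interpolation=cv2.INTER_CUBIC))
E
python3 - <<'E'
from h import *
import pickle
for n in("top","scene"):
    im=get_image(n); save(im,n+"0.png",s=1.42); pickle.dump(im,open(n+"0.pkl","wb"))
    print(n,{k:v for k,v in im.items() if k!="color"})
E
```

```text
pics
top {'vertical_fov': 42.98607917055473, 'cx': 286.9990837105655, 'cy': 216.90447109493292, 'k1': 0.04991581303257079, 'xyz': array([ 0.22542663, -0.06564245,  1.502546  ]), 'orientation': array([[ 0.02886966, -0.97760045,  0.20847997],
       [-0.99958201, -0.02855506,  0.00451915],
       [ 0.00153524, -0.2085233 , -0.9780162 ]])}
scene {'vertical_fov': 49.11178938446116, 'cx': 279.76368769590545, 'cy': 214.0863359964718, 'k1': -0.11328822355705429, 'xyz': array([ 1.43778461, -0.56599472,  0.75542129]), 'orientation': array([[ 0.46894069,  0.47186676, -0.74661663],
       [ 0.8831241 , -0.23743332,  0.40461988],
       [ 0.01365501, -0.84909786, -0.52805905]])}
```

View pics/top0.png

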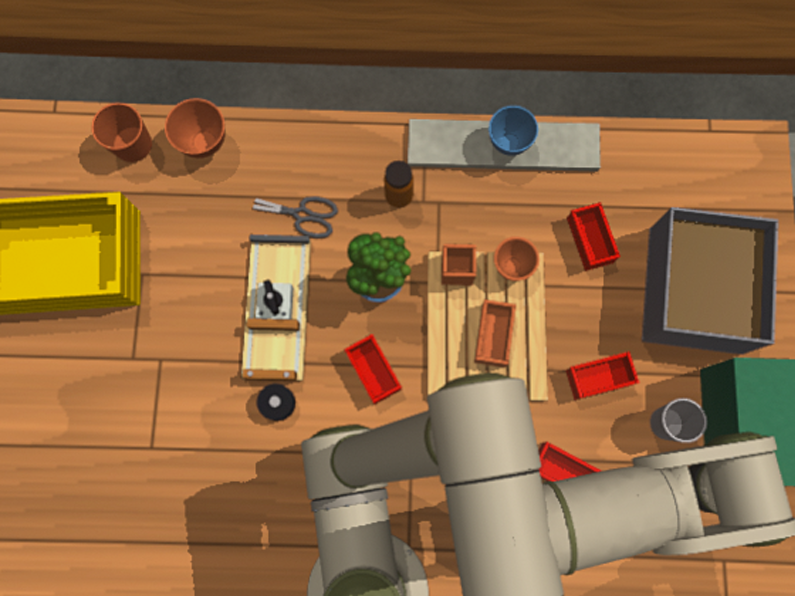

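View pics/scene0.png

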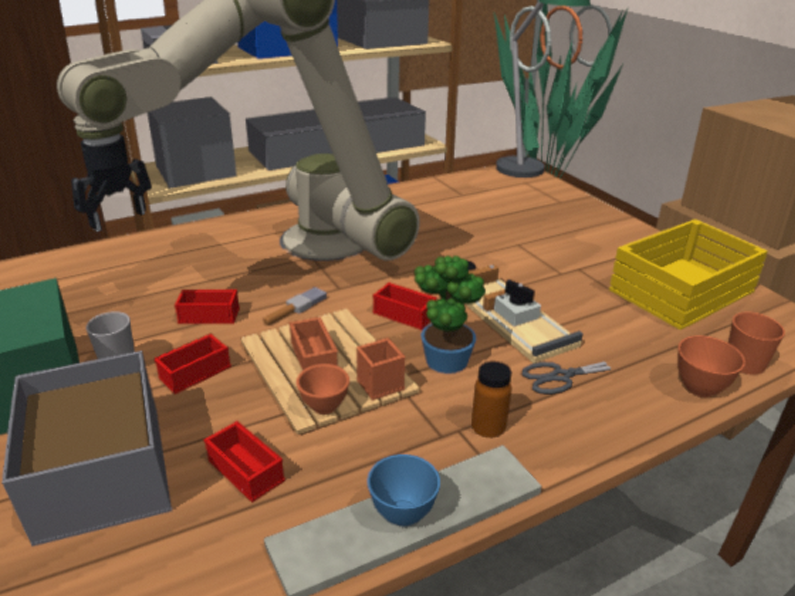

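The top view (1.42×) shows the cramp at about (275,310), with its fence near the robot (270,375), bar far (280,240) and knob at (272,297). The task's terracotta pot is on the rack at (495,333), and the bonsai stands between them at (378,265). I'll zoom in to measure.

Run:
```python
from h import *
import pickle
im=pickle.load(open("top0.pkl","rb"))
a=im["color"][:,:,::-1]
A=cv2.resize(a[160:275,160:230],None,fx=5,fy=5,interpolation=cv2.INTER_CUBIC)
B=cv2.resize(a[160:275,320:390],None,fx=5,fy=5,interpolation=cv2.INTER_CUBIC)
cv2.imwrite("pics/z0.png",np.hstack([A,B]))
```

```text
(no output)
```

View pics/z0.png

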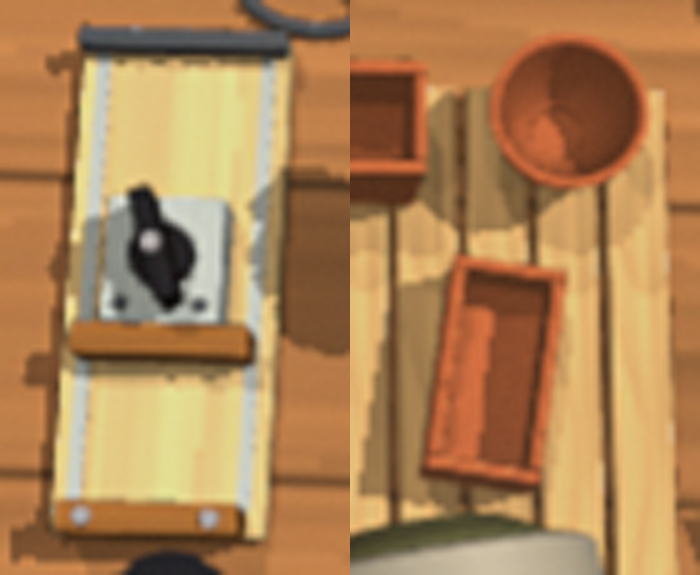

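Run:
```python
from h import *
import pickle
np.set_printoptions(precision=4,suppress=True)
im=pickle.load(open("top0.pkl","rb"))
def c(u,ox=160): u=np.array(u,float); return (u+.5)/5-.5+[ox,160]
def W(n,u,z,ox=160):
    p=world(im,c(u,ox),z); print(n,p[:,:2].tolist() if 0 else p[:,:2].round(4).tolist(), "d",np.linalg.norm(np.diff(p[:,:2],axis=0),axis=1).round(4),"ang",np.degrees(np.arctan2(*np.diff(p[:,:2],axis=0).T[::-1])).round(1)); return p
W("bar far",[(82,29),(288,35)],.035)
W("fence in",[(60,503),(243,510)],.051)
W("fence out",[(55,530),(240,535)],.051)
W("boardR",[(265,540),(293,55)],.015)
W("boardL",[(52,535),(78,70)],.015)
W("jaw far",[(72,322),(252,329)],.050)
W("knob",[(172,303),(140,190)],.088)
W("block far",[(110,197),(228,200)],.050)
W("pot",[(105,257),(217,268),(190,487),(75,472),(105,257)],.066,320)
print(pix(im,[[.45,.25,.088]]))
```

```text
bar far [[0.6797, 0.2633], [0.6798, 0.1454]] d [0.1179] ang [-90.]
fence in [[0.405, 0.2522], [0.4039, 0.1525]] d [0.0997] ang [-90.6]
fence out [[0.3902, 0.2538], [0.3902, 0.1533]] d [0.1005] ang [-90.]
boardR [[0.3919, 0.1446], [0.674, 0.1447]] d [0.2822] ang [0.]
boardL [[0.3914, 0.2632], [0.6612, 0.2683]] d [0.2698] ang [1.1]
jaw far [[0.5058, 0.2534], [0.5048, 0.1537]] d [0.0996] ang [-90.6]
knob [[0.5105, 0.192], [0.5729, 0.2134]] d [0.0659] ang [19.]
block far [[0.5777, 0.2374], [0.5779, 0.1715]] d [0.0659] ang [-89.8]
pot [[0.5526, -0.2064], [0.5482, -0.2681], [0.4262, -0.2533], [0.4326, -0.191], [0.5526, -0.2064]] d [0.0619 0.1228 0.0626 0.121 ] ang [-94.1 173.1  84.2  -7.3]
[[170.7917 241.703 ]]
```

Run:
```python
from h import *
import pickle
np.set_printoptions(precision=4,suppress=True)
im=pickle.load(open("top0.pkl","rb"))
print(world(im,[(379/1.42,264/1.42)],.16), world(im,[(383/1.42,285/1.42)],.06))
s=status.observe(); print(s["position"],s["tool_rot"],s["grip_width"],s["ft_force"],env.tcp_to_grasp)
```

```text
[[ 0.5926 -0.0047  0.16  ]] [[ 0.5776 -0.0096  0.06  ]]
[ 0.2171 -0.5051  0.2308] [[ 0.9188  0.3948 -0.0002]
 [ 0.3948 -0.9188  0.0013]
 [ 0.0003 -0.0012 -1.    ]] 0.0855622277289018 [-0.5946 -0.645  -0.4233] 0.0187
```

Cramp is at about (0.5346, 0.204) with yaw 0, gap about 83 mm, knob bar at 19° (joint about 1.24). The pot centre is (0.490, -0.230) with yaw -7°. All sizes match what was given. Moving above the knob.

```bash
python3 -m handwheel '0 0 4 0 0 0 1; 1 3 7 0 0 0 1; 2 6 10 0 0 0 1; 4 9.5 10 0 0 0 1; 5.5 13 10 0 0 0 1; 7 16.5 10 0 0 0 1; 8.5 20 10 0 0 0 1; 10 23.5 10 0 0 0 1'; python3 -m handwheel '1.7 3.5 0 0 0 0 1; 3.4 7 0 0 0 0 1; 5.1 10.5 0 0 0 0 1; 6.8 14 0 0 0 0 1; 8.5 17.5 0 0 0 0 1; 10.2 21 0 0 0 0 1; 11.9 24.5 0 0 0 0 1; 13.5 28 0 0 0 0 1'; python3 -m handwheel '1.8 3.5 0 0 0 -2 1; 3.6 7 0 0 0 -4.2 1; 5.4 10.5 0 0 0 -4.2 1; 7.2 14 0 0 0 -4.2 1; 9 19.4 -1 0 0 -4.2 1;9 19.4 -5 0 0 -4.2 1;9 19.4 -9 0 0 -4.2 1;9 19.4 -13 0 0 -4.2 1'; python3 -c "
from h import *
save(get_image('scene'),'s1.png',(280,130,440,260),4)
s=status.observe();print(s['position'],s['tool_rot'])"
```

```text
time_s: 0.77
position: [0.3173, -0.2684, 0.3311]
tool_rot: [[0.919, 0.394, -0.0], [0.394, -0.919, 0.0], [-0.0, -0.0, -1.0]]
ft_force: [1.3, -0.2, -0.6]
grip_width: 0.0854
gripper_force: 0.0
time_s: 1.43
position: [0.4525, 0.0118, 0.3312]
tool_rot: [[0.919, 0.395, -0.0], [0.395, -0.919, 0.0], [-0.0, -0.0, -1.0]]
ft_force: [0.5, -0.3, 0.1]
grip_width: 0.0854
gripper_force: 0.0
time_s: 2.1
position: [0.5418, 0.2051, 0.1997]
tool_rot: [[0.944, 0.329, 0.0], [0.329, -0.944, 0.0], [0.0, 0.0, -1.0]]
ft_force: [1.1, 0.0, -0.3]
grip_width: 0.0852
gripper_force: 0.0
[0.5380799  0.20374673 0.19087606] [[ 0.94471622  0.32752571 -0.01543306]
 [ 0.3275279  -0.94483831 -0.00245743]
 [-0.01538661 -0.00273319 -0.99987788]]
```

```bash
python3 -m handwheel '0 0 0 0 0 0 1;0 0 -3 0 0 0 1;0 0 -6 0 0 0 1;0 0 -9 0 0 0 1;0 0 -11 0 0 0 1;0 0 -11 0 0 0 1'; python3 -c "
from h import *
save(get_image('scene'),'s2.png',(290,150,430,255),5)
s=status.observe();print(s['position'],s['tool_rot'])"
```

```text
time_s: 2.65
position: [0.5421, 0.2033, 0.0909]
tool_rot: [[0.945, 0.326, -0.003], [0.326, -0.945, -0.0], [-0.003, -0.0, -1.0]]
ft_force: [-0.4, -0.7, 0.6]
grip_width: 0.0853
gripper_force: 0.0
[0.54306708 0.20352166 0.09307908] [[ 9.45401390e-01  3.25907669e-01  6.35122130e-04]
 [ 3.25907686e-01 -9.45401594e-01  7.82049975e-05]
 [ 6.25933083e-04  1.33056071e-04 -9.99999795e-01]]
```

View pics/s2.png

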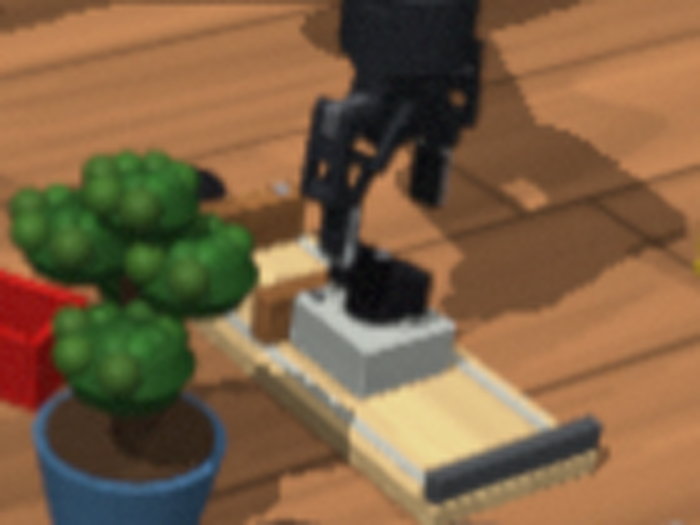

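The open fingers (at 340,240 and 428,180) straddle the knob (385,285). Lowering and closing.

```bash
python3 -m handwheel '0 0 -2 0 0 0 1;0 0 -3.4 0 0 0 1;0 0 -3.4 0 0 0 0.5;0 0 -3.4 0 0 0 0;0 0 -3.4 0 0 0 0;0 0 -3.4 0 0 0 0;0 0 -3.4 0 0 0 0;0 0 -3.4 0 0 0 0' 50;  python3 -m handwheel '0 0 0 0 0 0 0;0 0 0 0 0 0 0;0 0 0 0 0 0 0'
```

```text
time_s: 3.37
position: [0.5423, 0.2044, 0.0588]
tool_rot: [[0.945, 0.326, 0.001], [0.326, -0.945, 0.002], [0.001, -0.001, -1.0]]
ft_force: [-5.9, 14.1, 18.9]
grip_width: 0.0135
gripper_force: 53.0
time_s: 3.62
position: [0.5422, 0.2045, 0.0589]
tool_rot: [[0.945, 0.326, 0.001], [0.326, -0.945, 0.001], [0.001, -0.001, -1.0]]
ft_force: [-2.7, 3.2, 6.1]
grip_width: 0.0132
gripper_force: 50.6
```

```bash
python3 -m handwheel '0 0 0 0 0 5 0;0 0 0 0 0 10 0;0 0 0 0 0 16 0;0 0 0 0 0 22 0;0 0 0 0 0 28 0;0 0 0 0 0 34 0;0 0 0 0 0 34 0'; python3 -m handwheel '0 0 0 0 0 6 0;0 0 0 0 0 12 0;0 0 0 0 0 18 0;0 0 0 0 0 24 0;0 0 0 0 0 28 0;0 0 0 0 0 28 0;0 0 0 0 0 28 0'; python3 -c "
from h import *
print(status.observe()['wrist_torque'])"
```

```text
time_s: 4.2
position: [0.5427, 0.2039, 0.0588]
tool_rot: [[0.597, 0.802, 0.002], [0.802, -0.597, 0.0], [0.002, 0.001, -1.0]]
ft_force: [-0.8, 1.2, 5.9]
grip_width: 0.0131
gripper_force: 50.5
time_s: 4.78
position: [0.5432, 0.2037, 0.0588]
tool_rot: [[0.158, 0.987, 0.003], [0.987, -0.158, 0.0], [0.001, 0.003, -1.0]]
ft_force: [2.0, -0.6, 5.2]
grip_width: 0.013
gripper_force: 50.5
[-0.04745316 -0.32090755  0.0888834 ]
```

```bash
python3 -m handwheel '0.7 0 0 0 0 0 0;1.8 0 0 0 0 0 0;2.9 0 0 0 0 0 0;4 0 0 0 0 0 0;5 0 0 0 0 0 0;6 0 0 0 0 0 0;6.8 0 0 0 0 0 0;6.8 0 0 0 0 0 0'; python3 -m handwheel '0 0 0 0 0 0 0.4;0 0 0 0 0 0 0.5;0 0 0 0 0 0 0.5;0 0 3 0 0 0 0.5;0 0 7 0 0 0 0.5;0 0 11 0 0 0 0.6;0 0 15 0 0 0 1;0 0 19 0 0 0 1'; python3 -m handwheel '0 0 4 0 0 0 1;-3 -2 7 0 0 -7 1;-6 -4 8 0 0 -14 1;-8 -7 8 0 0 -21 1;-10 -10 8 0 0 -28 1;-12 -13 8 0 0 -35 1;-12 -17 8 0 0 -42 1;-12 -21 8 0 0 -49 1'
```

```text
time_s: 5.45
position: [0.6119, 0.2039, 0.0588]
tool_rot: [[0.159, 0.987, 0.003], [0.987, -0.159, 0.001], [0.001, 0.003, -1.0]]
ft_force: [1.8, 0.4, 6.5]
grip_width: 0.0133
gripper_force: 50.6
time_s: 6.12
position: [0.6093, 0.2036, 0.2494]
tool_rot: [[0.157, 0.988, -0.001], [0.988, -0.157, -0.0], [-0.0, -0.001, -1.0]]
ft_force: [0.0, -0.0, -0.3]
grip_width: 0.0736
gripper_force: 0.0
time_s: 6.78
position: [0.4885, -0.0071, 0.3281]
tool_rot: [[0.851, 0.526, -0.0], [0.526, -0.851, 0.0], [0.0, -0.0, -1.0]]
ft_force: [1.3, -1.0, -0.2]
grip_width: 0.0855
gripper_force: 0.0
```

```bash
python3 -m handwheel '0 -3.7 0 0 0 -6.5 1;0 -7.4 0 0 0 -13 1;0 -11.1 0 0 0 -19.5 1;0 -14.8 0 0 0 -26 1;0 -18.5 0 0 0 -32.5 1;0 -22.2 -2 0 0 -38.8 1;0 -22.2 -6 0 0 -38.8 1;0 -22.2 -10 0 0 -38.8 1'; python3 -m handwheel '0 0 -4 0 0 0 1;0 0 -8 0 0 0 1;0 0 -8 0 0 0 1;0 0 -8 0 0 0 1'; python3 -c "
from h import *
save(get_image('scene'),'s3.png',(160,170,330,310),4)
save(get_image('top'),'t3.png',(150,130,390,310),3)"
```

```text
time_s: 7.45
position: [0.4896, -0.2302, 0.2264]
tool_rot: [[0.993, -0.122, 0.001], [-0.122, -0.993, -0.001], [0.001, 0.001, -1.0]]
ft_force: [0.9, 0.1, -0.9]
grip_width: 0.0852
gripper_force: 0.0
time_s: 7.78
position: [0.4896, -0.2279, 0.1473]
tool_rot: [[0.993, -0.118, -0.003], [-0.118, -0.993, 0.002], [-0.003, -0.002, -1.0]]
ft_force: [1.1, 0.7, 0.8]
grip_width: 0.0853
gripper_force: 0.0
```

View pics/s3.png

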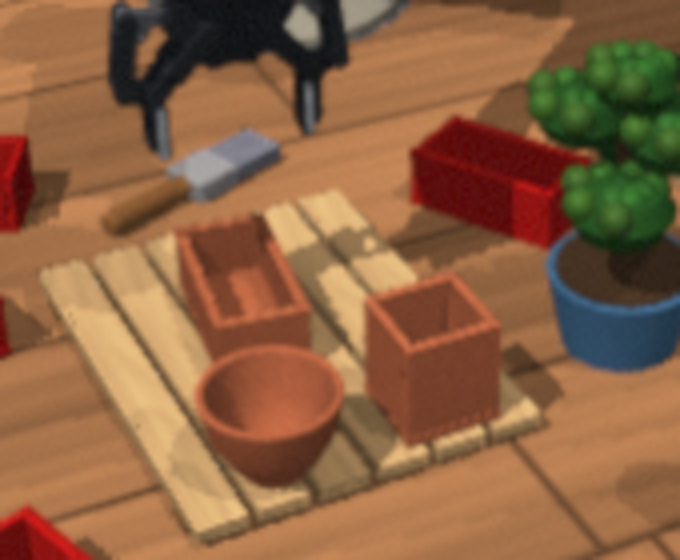

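View pics/t3.png

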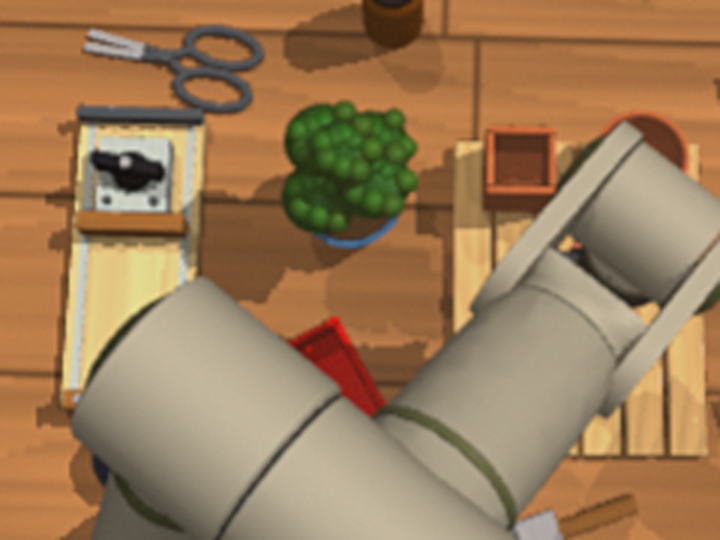

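The jaw is open, with its plate at (130,222) in t3, and the knob lies across the slide. In s3 the fingers hang above the undisturbed pot, whose rim corners are (180,227), (262,217), (308,308) and (213,327). Cross-checking the pot from this camera.

Run:
```python
from h import *
im=get_image("scene")
u=np.array([(180,227),(262,217),(308,308),(213,327)],float)
p=world(im,(u+.5)/4-.5+[160,170],.066); print(p.round(4),p.mean(0), np.linalg.norm(p-np.roll(p,1,0),axis=1))
im=get_image("top"); u=np.array([(78,211),(184,215)],float)
print(world(im,(u+.5)/3-.5+[150,130],.05))
s=status.observe();print(s["position"])
```

```text
[[ 0.427  -0.2501  0.066 ]
 [ 0.4405 -0.1955  0.066 ]
 [ 0.5523 -0.2096  0.066 ]
 [ 0.5441 -0.271   0.066 ]] [ 0.49098073 -0.23154863  0.066     ] [0.1189415  0.05625368 0.11261436 0.06194757]
[[0.57428829 0.25369293 0.05      ]
 [0.57339049 0.15496644 0.05      ]]
[ 0.49105836 -0.22892589  0.15031767]
```

```bash
python3 -m handwheel '0 -0.1 -4 0 0 0 1;0 -0.1 -8 0 0 0 1;0 -0.1 -10 0 0 0 1;0 -0.1 -11.8 0 0 0 1;0 -0.1 -11.8 0 0 0 1;0 -0.1 -11.8 0 0 0 0.5;0 -0.1 -11.8 0 0 0 0.4;0 -0.1 -11.8 0 0 0 0.4' 50;  python3 -m handwheel '0 0 0 0 0 0 0.4;0 0 0 0 0 0 0.4;0 0 0 0 0 0 0.4;0 0 0 0 0 0 0.4'
```

```text
time_s: 8.65
position: [0.4912, -0.2301, 0.0321]
tool_rot: [[0.993, -0.118, 0.004], [-0.118, -0.993, -0.003], [0.004, 0.002, -1.0]]
ft_force: [-0.4, 0.2, 5.0]
grip_width: 0.0615
gripper_force: 55.5
time_s: 8.98
position: [0.4912, -0.23, 0.032]
tool_rot: [[0.993, -0.118, 0.004], [-0.118, -0.993, -0.003], [0.004, 0.002, -1.0]]
ft_force: [-0.4, 0.3, 7.0]
grip_width: 0.0613
gripper_force: 55.7
```

```bash
python3 -m handwheel '0 0 2 0 0 0 0.4;0 0 5 0 0 0 0.4;0 0 9 0 0 0 0.4;0 0 13 0 0 0 0.4;0 0 17 0 0 0 0.4;0 0 21 0 0 0 0.4;0 0 25 0 0 0 0.4;0 0 27 0 0 0 0.4'; python3 -m handwheel '-0.5 2 0 0 0 1 0.4;-1 5 0 0 0 2 0.4;-1.2 8.5 0 0 0 3 0.4;-1.2 12 0 0 0 4 0.4;-1.2 15.5 0 0 0 5 0.4;-1.2 19 0 0 0 6 0.4;-1.2 22.5 0 0 0 6.8 0.4;-1.2 26 0 0 0 6.8 0.4'; python3 -m handwheel '0 3.5 0 0 0 0 0.4;0 7 0 0 0 0 0.4;0 10.5 0 0 0 0 0.4;0 14 0 0 0 0 0.4;0 16.4 0 0 0 0 0.4;0 17.4 0 0 0 0 0.4;0 17.4 -2 0 0 0 0.4;0 17.4 -5 0 0 0 0.4';python3 -m handwheel '0 0 -4 0 0 0 0.4;0 0 -8 0 0 0 0.4;0 0 -12 0 0 0 0.4;0 0 -15 0 0 0 0.4;0 0 -15 0 0 0 0.4;0 0 -15 0 0 0 0.4;0 0 -15 0 0 0 0.4'; python3 -c "
from h import *
save(get_image('scene'),'s4.png',(280,120,440,255),4)
s=status.observe();print(s['position'],s['tool_rot'],s['ft_force'])"
```

```text
time_s: 9.65
position: [0.4903, -0.2293, 0.3061]
tool_rot: [[0.993, -0.117, 0.007], [-0.117, -0.993, -0.005], [0.007, 0.004, -1.0]]
ft_force: [0.0, 0.8, -3.9]
grip_width: 0.0614
gripper_force: 56.3
time_s: 10.32
position: [0.4773, 0.0324, 0.3008]
tool_rot: [[1.0, 0.001, 0.001], [0.001, -1.0, -0.0], [0.001, 0.0, -1.0]]
ft_force: [1.3, -0.7, -2.6]
grip_width: 0.0614
gripper_force: 56.2
time_s: 10.98
position: [0.4789, 0.2053, 0.2521]
tool_rot: [[1.0, 0.002, 0.007], [0.002, -1.0, 0.001], [0.007, -0.001, -1.0]]
ft_force: [0.5, 0.3, -4.0]
grip_width: 0.0612
gripper_force: 56.2
time_s: 11.57
position: [0.4794, 0.2047, 0.1021]
tool_rot: [[1.0, 0.001, 0.004], [0.001, -1.0, 0.001], [0.004, -0.001, -1.0]]
ft_force: [-0.3, 0.5, -1.7]
grip_width: 0.061
gripper_force: 56.8
[0.47951993 0.20476903 0.10231423] [[ 9.99989007e-01  7.09422446e-04  4.63483389e-03]
 [ 7.05646937e-04 -9.99999418e-01  8.16178800e-04]
 [ 4.63541020e-03 -8.12899272e-04 -9.99988926e-01]] [ 0.08514645 -0.29808086 -3.71319475]
```

View pics/s4.png

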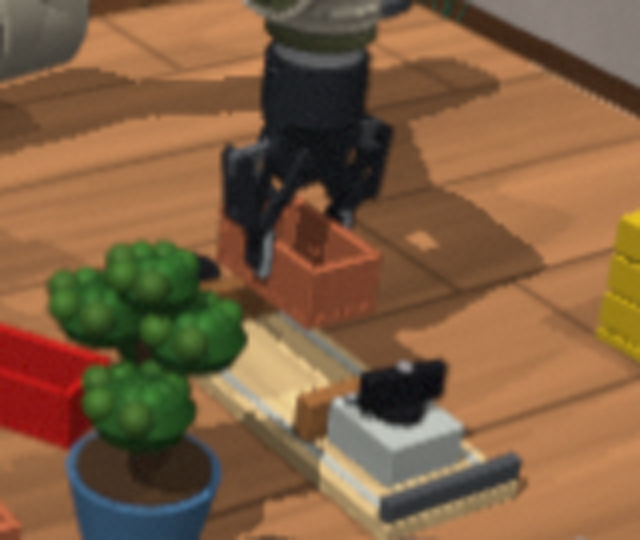

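The pot (300,260) hangs level and aligned above the board, between fence and jaw. Lowering.

```bash
python3 -m handwheel '0 0 -2 0 0 0 0.4;0 0 -4 0 0 0 0.4;0 0 -5.5 0 0 0 0.4;0 0 -6.4 0 0 0 0.4;0 0 -6.8 0 0 0 0.4;0 0 -7 0 0 0 0.4;0 0 -7.1 0 0 0 0.4;0 0 -7.1 0 0 0 0.4'; python3 -m handwheel '0 0 -0.1 0 0 0 0.4;0 0 -0.1 0 0 0 0.4'
```

```text
time_s: 12.28
position: [0.4786, 0.2048, 0.0296]
tool_rot: [[1.0, 0.001, 0.002], [0.001, -1.0, 0.0], [0.002, -0.0, -1.0]]
ft_force: [-0.5, -0.4, -3.2]
grip_width: 0.0614
gripper_force: 56.9
time_s: 12.45
position: [0.4787, 0.2048, 0.0291]
tool_rot: [[1.0, 0.001, 0.002], [0.001, -1.0, 0.0], [0.002, -0.0, -1.0]]
ft_force: [-2.0, -0.4, 5.6]
grip_width: 0.0611
gripper_force: 57.8
```

```bash
python3 -m handwheel '0 0 0 0 0 0 0.7;0 0 0 0 0 0 0.9;0 0 0 0 0 0 1;0 0 0 0 0 0 1;0 0 2 0 0 0 1;0 0 5 0 0 0 1;0 0 9 0 0 0 1;0 0 13 0 0 0 1'; python3 -m handwheel '0 0 3 0 0 7 1;2 0 3 0 0 14 1;4 0 3 0 0 21 1;6 0 3 0 0 28 1;8 0 3 0 0 35 1;10 0 3 0 0 42 1;12 0 3 0 0 49 1;13.2 0 3 0 0 56 1'; python3 -m handwheel '0 0 0 0 0 7 1;0 0 0 0 0 14 1;0 0 0 0 0 21 1;0 0 -3 0 0 25 1;0 0 -6 0 0 25 1;0 0 -8 0 0 25 1;0 0 -8 0 0 25 1'; python3 -c "
from h import *
save(get_image('scene'),'s5.png',(280,120,440,255),4)
s=status.observe();print(s['position'],s['tool_rot'])"
```

```text
time_s: 13.12
position: [0.4776, 0.2046, 0.159]
tool_rot: [[1.0, 0.001, -0.002], [0.001, -1.0, -0.0], [-0.002, 0.0, -1.0]]
ft_force: [1.7, -0.1, 0.0]
grip_width: 0.0855
gripper_force: 0.0
time_s: 13.78
position: [0.6117, 0.2044, 0.1874]
tool_rot: [[0.554, 0.833, 0.0], [0.833, -0.554, -0.0], [0.0, 0.0, -1.0]]
ft_force: [0.0, -0.3, 0.0]
grip_width: 0.0854
gripper_force: 0.0
time_s: 14.37
position: [0.608, 0.2043, 0.1033]
tool_rot: [[0.156, 0.988, -0.008], [0.988, -0.156, -0.001], [-0.002, -0.008, -1.0]]
ft_force: [-0.8, 0.2, -0.2]
grip_width: 0.0858
gripper_force: 0.0
[0.60927071 0.20451355 0.10611115] [[ 1.55693965e-01  9.87796713e-01 -4.12829910e-03]
 [ 9.87804604e-01 -1.55697589e-01 -5.69546061e-04]
 [-1.20536195e-03 -3.98927797e-03 -9.99991316e-01]]
```

View pics/s5.png

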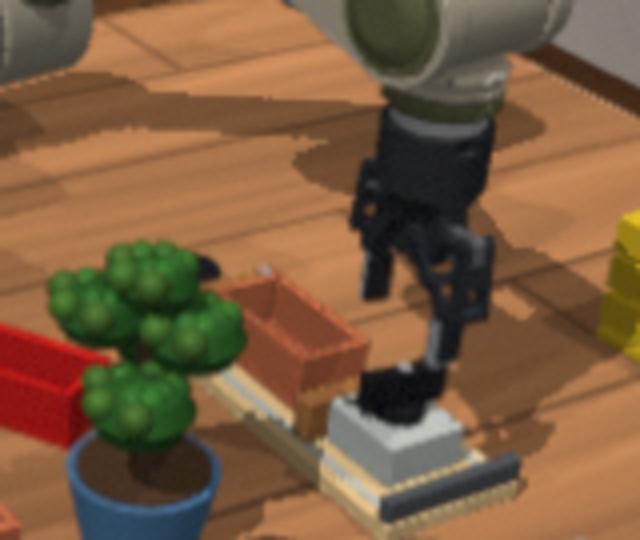

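The pot stands on the board (290,340), and the fingers are above the knob (400,390). Gripping the knob again, fingers part closed to keep clear of the pot.

```bash
python3 -m handwheel '0 0 0 0 0 0 0.6;0 0 -2 0 0 0 0.6;0 0 -4 0 0 0 0.6;0 0 -4.9 0 0 0 0.6;0 0 -4.9 0 0 0 0;0 0 -4.9 0 0 0 0;0 0 -4.9 0 0 0 0;0 0 -4.9 0 0 0 0' 50;  python3 -m handwheel '0 0 0 0 0 0 0;0 0 0 0 0 0 0;0 0 0 0 0 0 0'; python3 -m handwheel '-0.4 0 0 0 0 0 0;-0.8 0 0 0 0 0 0;-1.2 0 0 0 0 0 0;-1.6 0 0 0 0 0 0;-1.6 0 0 0 0 0 0'
```

```text
time_s: 15.08
position: [0.6111, 0.2048, 0.0607]
tool_rot: [[0.156, 0.988, 0.003], [0.988, -0.156, 0.0], [0.001, 0.003, -1.0]]
ft_force: [-0.7, -1.4, 4.1]
grip_width: 0.013
gripper_force: 49.6
time_s: 15.33
position: [0.6111, 0.2048, 0.0606]
tool_rot: [[0.156, 0.988, 0.004], [0.988, -0.156, 0.0], [0.001, 0.003, -1.0]]
ft_force: [0.2, -0.6, 7.4]
grip_width: 0.0129
gripper_force: 49.8
time_s: 15.75
position: [0.5947, 0.2047, 0.0607]
tool_rot: [[0.156, 0.988, 0.003], [0.988, -0.156, 0.0], [0.001, 0.003, -1.0]]
ft_force: [-0.3, -1.0, 6.9]
grip_width: 0.013
gripper_force: 50.1
```

```bash
python3 -m handwheel '-0.3 0 0 0 0 0 0;-0.6 0 0 0 0 0 0;-0.9 0 0 0 0 0 0;-1.1 0 0 0 0 0 0;-1.2 0 0 0 0 0 0;-1.2 0 0 0 0 0 0'; python3 -m handwheel '-0.1 0 0 0 0 0 0;-0.2 0 0 0 0 0 0;-0.2 0 0 0 0 0 0'
```

```text
time_s: 16.25
position: [0.5835, 0.2047, 0.0606]
tool_rot: [[0.156, 0.988, 0.005], [0.988, -0.156, 0.0], [0.001, 0.005, -1.0]]
ft_force: [1.0, -0.7, 6.8]
grip_width: 0.0132
gripper_force: 50.0
time_s: 16.5
position: [0.5817, 0.2047, 0.0606]
tool_rot: [[0.156, 0.988, 0.005], [0.988, -0.156, 0.001], [0.001, 0.005, -1.0]]
ft_force: [3.5, -0.2, 5.9]
grip_width: 0.0133
gripper_force: 49.9
```

```bash
python3 -m handwheel '-0.1 0 0 0 0 0 0;-0.1 0 0 0 0 0 0;-0.1 0 0 0 0 0 0'; python3 -m handwheel '-0.1 0 0 0 0 0 0;-0.1 0 0 0 0 0 0;-0.1 0 0 0 0 0 0'
```

```text
time_s: 16.75
position: [0.5815, 0.2047, 0.0607]
tool_rot: [[0.156, 0.988, 0.007], [0.988, -0.156, 0.001], [0.002, 0.007, -1.0]]
ft_force: [6.2, -0.5, 4.3]
grip_width: 0.0131
gripper_force: 49.8
time_s: 17.0
position: [0.5815, 0.2047, 0.0607]
tool_rot: [[0.156, 0.988, 0.009], [0.988, -0.156, 0.001], [0.002, 0.009, -1.0]]
ft_force: [10.6, -0.3, 1.5]
grip_width: 0.0129
gripper_force: 49.5
```

Snug contact: the force is building at x=0.5815, which corresponds to a 120 mm gap. Adding a little push, then tightening by 64° clockwise.

```bash
python3 -m handwheel '-0.1 0 0 0 0 0 0;-0.1 0 0 0 0 -6 0;-0.1 0 0 0 0 -12 0;-0.1 0 0 0 0 -18 0;-0.1 0 0 0 0 -24 0;-0.1 0 0 0 0 -30 0;-0.1 0 0 0 0 -36 0;-0.1 0 0 0 0 -36 0'; python3 -m handwheel '0 0 0 0 0 -6 0;0 0 0 0 0 -12 0;0 0 0 0 0 -18 0;0 0 0 0 0 -24 0;0 0 0 0 0 -29 0;0 0 0 0 0 -29 0;0 0 0 0 0 -29 0'
```

```text
time_s: 17.67
position: [0.5812, 0.2048, 0.0607]
tool_rot: [[0.711, 0.703, 0.011], [0.703, -0.711, 0.001], [0.009, 0.007, -1.0]]
ft_force: [13.6, 1.1, -0.1]
grip_width: 0.0131
gripper_force: 49.5
time_s: 18.25
position: [0.5811, 0.205, 0.0608]
tool_rot: [[0.961, 0.276, 0.011], [0.276, -0.961, 0.002], [0.011, 0.001, -1.0]]
ft_force: [13.4, 1.0, 1.2]
grip_width: 0.013
gripper_force: 49.7
```

```bash
python3 -m handwheel '0.15 0 0 0 0 0 0;0.3 0 0 0 0 0 0;0.3 0 0 0 0 0 0.2;0.3 0 0 0 0 0 0.4;0.3 0 0 0 0 0 0.5;0.3 0 0 0 0 0 0.5;0.3 0 3 0 0 0 0.5;0.3 0 6 0 0 0 0.5'; python3 -m handwheel '0 0 4 0 0 0 0.5;0 0 8 0 0 0 0.5;0 0 12 0 0 0 0.5;0 0 16 0 0 0 0.5;-3 -3 18 0 0 0 0.5;-5 -6.5 18 0 0 0 0.5;-7 -10 18 0 0 0 0.5;-9 -13.5 18 0 0 0 0.5';python3 -m handwheel '-1 -4 0 0 0 0 0.5;-2 -8 0 0 0 0 0.5;-3 -12 0 0 0 0 0.5;-4 -16 0 0 0 0 0.5;-5 -20 0 0 0 0 0.5;-6 -24 0 0 0 0 0.5;-7 -28 0 0 0 0 0.5;-8 -31 0 0 0 0 0.5'; python3 -m handwheel '-1 -4 0 0 0 0 0.5;-2 -8 0 0 0 0 0.5;-3 -12 0 0 0 0 0.5;-3 -12 0 0 0 0 0.5;-3 -12 0 0 0 0 0.5'; python3 -c "
from h import *
A=get_image('top')['color'][150:290,150:290,::-1];B=get_image('scene')['color'][120:260,290:430,::-1]
cv2.imwrite('pics/f.png',cv2.resize(np.hstack([A,B]),None,fx=2.85,fy=4,interpolation=cv2.INTER_CUBIC))"
```

```text
time_s: 18.92
position: [0.5791, 0.2045, 0.1179]
tool_rot: [[0.961, 0.276, -0.005], [0.276, -0.961, -0.001], [-0.005, -0.001, -1.0]]
ft_force: [1.1, 0.0, 0.9]
grip_width: 0.0428
gripper_force: 0.0
time_s: 19.58
position: [0.4889, 0.0693, 0.2989]
tool_rot: [[0.961, 0.278, 0.001], [0.278, -0.961, -0.0], [0.001, 0.0, -1.0]]
ft_force: [0.9, -0.1, -0.4]
grip_width: 0.0426
gripper_force: 0.0
time_s: 20.25
position: [0.4093, -0.2425, 0.2986]
tool_rot: [[0.961, 0.275, -0.0], [0.275, -0.961, -0.0], [-0.0, 0.0, -1.0]]
ft_force: [0.5, -0.1, -0.8]
grip_width: 0.043
gripper_force: 0.0
time_s: 20.67
position: [0.3796, -0.3613, 0.2979]
tool_rot: [[0.962, 0.273, -0.001], [0.273, -0.962, 0.001], [-0.0, -0.001, -1.0]]
ft_force: [0.4, 1.2, -0.2]
grip_width: 0.043
gripper_force: 0.0
```

View pics/f.png

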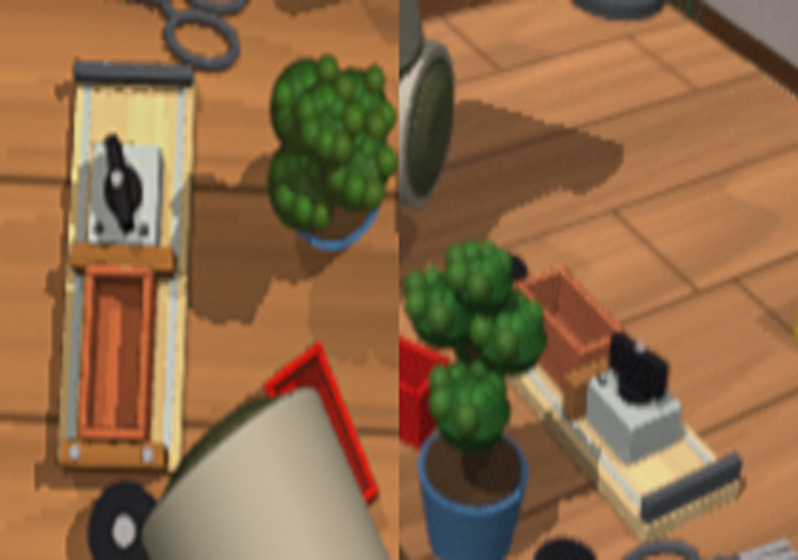

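The pot (117,350) sits upright and lengthwise, mid-width, touching both fence (115,452) and jaw (122,257). The knob (118,185) is turned tight and the robot is clear.

```bash
python3 -c "
from h import *
print(env.close_job())"
```

```text
the job is handed in; nothing more can be done
None
```

The pot is clamped upright and lengthwise between fence and jaw, about mid-width; the knob is tight (about 1.29 rad), the arm is clear, and the job was handed in at about 21 s.

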